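# Tip the carry tote so its loose closures gather in the corner by the beaker, and hold it

## Robot

A 6-joint arm with a two-finger parallel gripper is mounted at the origin on a cart in front of the work surface, level with it; the furniture and walls round the work are solid. World frame = base frame: x ahead of the robot, y to its left, z up, the work surface at z = 0. Lengths are in m, angles in rad, forces in N, time in s.
With the tool pointing down it reaches from about 0.325 to 0.775 m from the base axis. Payload 5.5 kg.
Tool frame: the origin (TCP) lies at the very end of the fingers, on their centre line; the grasp point (between the pads) lies 19 mm behind it; z points along the fingers, y is the line along which they close (so a half turn about z gives the same grasp; the last joint's range is limited). The gripper opens to 85 mm and grips with 20 to 120 N. Pads are 22 mm wide; open, the fingers measure 114 mm over their backs; the gripper's body (76 mm by 85 mm) begins 54 mm behind the grasp point. The pads swing forward as they close: fully open they stand 13 mm farther back than shut.
Start: joints at [1.135, 0.091, 1.231, -0, 1.82, -0.057], TCP at [0.222, 0.557, 0.231] pointing down, gripper open.
Joint ranges: [-2.87, 2.87], [-0.86, 2.18], [0.17, 2.46], [-1.51, 4.65], [0.06, 2.69], [-2.65, 2.65]. Speed limits (rad/s): [2.57, 2.57, 3.01, 3.14, 3.14, 3.14].

## Interface

Orientations are given as a 3x3 rotation matrix whose columns are the frame's x, y, z axes.
In Python, from station import * gives the robot as it stands.
- The arm moves only by the shell command python3 -m jog 'ROWS'. ROWS is JSON, a list of rows, each a list of 7 numbers: the opening in per cent of the stroke, from 0 (shut) to 100 (fully open), then the shift along the tool's x, y, z in mm, then the turn, a rotation vector about the tool's x, y, z in degrees. A call has 1 to 5 rows; each row is the pose to reach, as a shift and turn from the pose commanded when the call began, along the tool's axes at that moment; what a row does not reach only later rows make up. A row lasts 1/12 s, in which the tool goes at most 41.7 mm and 7.16 degrees, less where a joint would pass 70% of its speed; a pose out of reach is approached as far as the arm can. A call with a gripper value outside its range is refused whole. The fingers move at their own pace and stop on an object; the grip force is fixed at half the most. Time passes only in rows, so rows that repeat a pose let the fingers close. It gives the time, the measured TCP pose, the force and the opening at its end, in the units of the state.
- read_state(): the state, without advancing time (a new reading comes with each control period).
- grab_frame(name): name is "scene" or "top" or "wrist"; returns a dict with "color" (400x640x3 uint8, red, green, blue), "z_map" (400x640 float32, m along the optical axis (not along the pixel's ray), 0 where there is no reading), "fov_y" (degrees; the focal length in pixels is half the picture's height over the tangent of half this angle, whatever the lens; pixels are square), "cx", "cy" (the principal point, pixels), "eye" and "attitude" of the camera in the world; the wrist camera has in their place "mount" (4x4, takes a point from camera to tool coordinates, whose origin is the TCP and whose axes are the flange's). Camera axes: x right, y down, z forward; pixel columns grow to the right and rows downward; lengths in m; the calibration is good to about 2 mm. A picture is of the moment at which its call begins: read the wrist's pose just before it.
- hand_in(): hands the job in, once; it reports no verdict.
The state is a dict: "t": time; "joint_positions": joint angles; "dq": joint speeds; "tau": joint torques, N m; "position": TCP position; "tcp_rot": TCP orientation; "wrist_force": force on the tool from outside, world axes, zero at the start; "moment": the same for the moment, N m; "opening": finger opening in m.
Only numpy, scipy, OpenCV 4.12 (cv2) and the standard library are available. Lean on these libraries where they do the work, as an engineer would, in place of code of your own. Each camera call takes 0.05 s, during which the arm holds its last target. There are 200 camera calls.

## Task

An empty glass beaker stands close by one corner of the grey carry tote. Pick the tote up by the black grip of its handle, clear of its mat, and without turning it round or carrying it away from above the mat tilt it down toward that corner (about 25 to 30 degrees) until both stoppers and the blue cap have slid together into the corner nearest the beaker. Finish holding the tote still, in the air and tilted like that, with nothing spilled and the beaker, bottles and flask left standing where they are.

Things in the scene. Friction and masses are not known exactly. Their poses are not given: they have to be found in the camera images.
- tote_grip (a point): centre of the black grip on the tote's handle, over the tote's middle, 122 mm above its underside. The grip is 22 mm thick (tote x), 90 mm long (tote y), 30 mm high; take it from above, fingers closing along the tote's x. Axes as the tote's: x to its far wall, y to the left along its length, z up
- tote: grey open carry tote on the mat, 190 (x) by 250 (y) mm outside, walls 46 high, wall and floor 4 thick, 0.3-0.5 kg; a rigid aluminium handle bar along y (16 thick, top at 131) on end legs (260 over them) is one piece with it. Origin: centre of underside; x to the far wall, y left, z up. Slippery inside: parts start to slide at about 10 degrees of tilt and surely run into a corner at 25 to 30
- mat: black rubber bench mat, fixed, 220 x 280 x 3 mm, under the tote. Origin: centre of its underside; x to its far side, y to its left, turned at most 0.25 rad from the robot's axes
- corner_far_left (a point): inner corner of the tote, on its floor, at its far and left end as it stands (tote +91 mm in x, +121 mm in y, 4 mm above the underside)
- corner_far_right (a point): inner corner of the tote, on its floor, at its far and right end as it stands (tote +91 mm in x, -121 mm in y, 4 mm above the underside)
- corner_near_left (a point): inner corner of the tote, on its floor, at its near and left end as it stands (tote -91 mm in x, +121 mm in y, 4 mm above the underside)
- corner_near_right (a point): inner corner of the tote, on its floor, at its near and right end as it stands (tote -91 mm in x, -121 mm in y, 4 mm above the underside)
- stopper_1_centre (a point): centre (half-way up) of a cream silicone stopper, round, 34 mm across and 26 mm high, loose on the tote's floor; z is its own upright axis
- stopper_2_centre (a point): centre (half-way up) of a cream silicone stopper, round, 34 mm across and 26 mm high, loose on the tote's floor; z is its own upright axis
- cap_centre (a point): centre (half-way up) of a blue plastic cap, round, 21 mm across and 31 mm high with a domed top, loose on the tote's floor; z is its own upright axis
- stopper_1: the same stopper as stopper_1_centre; origin at the centre of its underside
- stopper_2: the same stopper as stopper_2_centre; origin at the centre of its underside
- cap: the same blue cap; origin at the centre of its underside
- beaker: empty clear glass beaker, 100 mm across with its spout, 124 mm high; origin: centre of its foot. It stands off one of the mat's four corners, a different one from start to start: the signs of its x and y in the mat's frame (each about 0.1 m or more from zero) tell which corner of the tote is nearest to it
- amber: brown glass bottle with stopper, 68 mm across, 151 mm high; a bystander off another corner; origin at the centre of its foot
- sample: white plastic bottle with a blue screw lid, 51 mm across, 100 mm high; a bystander off another corner; origin at the centre of its foot
- flask: conical flask with a cream plug, 82 mm across, 143 mm high; a bystander off another corner; origin at the centre of its foot
There are look-alikes about, which are no part of the job. Leave any red look-alike of the beaker alone.

How it is judged:
By the outcome, as a careful person would: the job done as asked, in the order asked, and still so for the second after the job is handed in, while the arm keeps its last pose, push and grip.
It also fails if it takes over 32 s, if anything falls off the work surface, if the arm or the gripper's body presses on something with over 40 N, if the wrist force passes 120 N, or if a joint passes its speed limit or range.

## Working session

There is one attempt and no reset: what is moved stays moved. The work goes in short steps, Python scripts to look and compute and a shell command to move; the robot and the scene stay as the last step left them, time stands still between calls to the robot, and variables do not carry over. Pictures are saved under pics/ and viewed, on a budget of 10 in all, crops included, one or two more only if the job needs it, and the job is handed in when it is done.

```bash
mkdir -p pics
cat > h.py <<'E'
from station import *
import numpy as np, cv2
def cam(f):
    K=f['color'].shape[0]/2/np.tan(np.radians(f['fov_y'])/2)
    return K,f['cx'],f['cy']
def pts(f):
    K,cx,cy=cam(f); z=f['z_map']; v,u=np.mgrid[:z.shape[0],:z.shape[1]]
    P=np.stack([(u-cx)/K*z,(v-cy)/K*z,z],-1)
    return P@np.array(f['attitude']).T+np.array(f['eye'])
E
python3 - <<'E'
from h import *
for n in ('top','scene'):
    f=grab_frame(n); np.save(n+'.npy',f,allow_pickle=True)
    cv2.imwrite(f'pics/{n}.png',f['color'][:,:,::-1]); print(n,f['eye'],f['attitude'],f['fov_y'])
s=read_state();print(s['t'],s['position'],s['tcp_rot'],s['opening'])
E
```

```text
top [0.50429689 0.05022245 1.04365791] [[ 0.00835715 -0.99690548  0.07816412]
 [-0.99985197 -0.00950632 -0.0143414 ]
 [ 0.01504007 -0.07803269 -0.99683735]] 55.51240704953668
scene [-0.28794068 -0.69141153  0.74522681] [[ 0.64969673 -0.36941262  0.66440084]
 [-0.75999091 -0.33580951  0.55645825]
 [ 0.01754942 -0.86646771 -0.49892457]] 44.4070153869829
0.1 [0.22175772 0.55722466 0.23022828] [[-9.29107215e-01  3.69809685e-01 -7.61922505e-04]
 [ 3.69810458e-01  9.29105731e-01 -1.66330908e-03]
 [ 9.27987600e-05 -1.82715938e-03 -9.99998326e-01]] 0.08549605550483275
```

View pics/top.png

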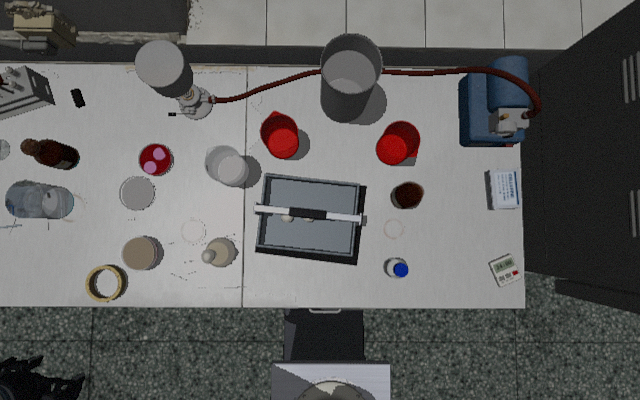

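View pics/scene.png

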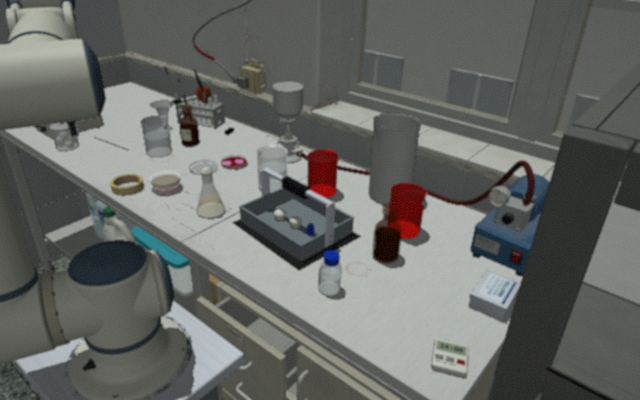

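The top view has the tote at about (310,217) and its grip at (307,213). The clear beaker is at about (228,165), off the far-left corner. The red look-alikes are at (280,138) and (398,145), the amber bottle at (407,195), the sample at (397,268) and the flask at (218,252). The clear one is the beaker. An enlarged crop will confirm that and let me measure the grip.

Run:
```python
from h import *
f=np.load('top.npy',allow_pickle=True).item(); W=pts(f)
c=f['color'][110:290,190:430]
cv2.imwrite('pics/crop1.png',cv2.resize(c[:,:,::-1],None,fx=3.3,fy=3.3,interpolation=cv2.INTER_CUBIC))
# handle: points z in .10-.15 in tote region
z=W[...,2]; m=np.zeros(z.shape,bool); m[195:230,248:372]=1
m&=(z>.118)&(z<.15); p=W[m]; col=f['color'][m].max(1)
print(len(p),'z',np.percentile(p[:,2],[5,50,95]))
r=cv2.minAreaRect(p[:,:2].astype(np.float32)*1000);print('handle',r)
g=p[(col<60)]; print('grip',len(g),g.mean(0)); print(cv2.minAreaRect(g[:,:2].astype(np.float32)*1000), np.median(g[:,2]))
# tote rim
t=(z>.035)&(z<.06); t[:168]=0;t[268:]=0;t[:,:245]=0;t[:,372:]=0
q=W[t]; print('rim',len(q),cv2.minAreaRect(q[:,:2].astype(np.float32)*1000))
for n,(u,v) in dict(beaker=(233,170),beaker2=(225,155),red=(280,138),amber=(407,195),sample=(400,270),flask=(212,255),vase=(350,75)).items():
    print(n,W[v-4:v+5,u-4:u+5].reshape(-1,3).max(0),np.median(W[v-4:v+5,u-4:u+5].reshape(-1,3),0))
```

```text
854 z [0.13065339 0.13542421 0.14189809]
handle ((547.5486450195312, 64.43702697753906), (260.0440368652344, 28.831010818481445), 84.540283203125)
grip 322 [0.54600563 0.06202789 0.13954155]
((545.3466186523438, 22.811981201171875), (168.4945068359375, 26.518587112426758), 84.1241226196289) 0.13999804016520345
rim 901 ((553.3424682617188, 89.1912841796875), (303.8474426269531, 200.75184631347656), 84.11186981201172)
beaker [0.66954005 0.26872557 0.07190455] [0.65846358 0.25817457 0.06865557]
beaker2 [0.70871466 0.2911598  1.04365791] [0.69753272 0.27986155 0.06817475]
red [0.75533027 0.14906018 0.07302674] [0.74392632 0.1382897  0.0687215 ]
amber [0.60444232 0.05022245 1.04365791] [ 0.59212409 -0.1766054   0.13244986]
sample [ 0.41931032 -0.15431755  0.10406619] [ 0.40932324 -0.16501046  0.09948547]
flask [0.45439957 0.29718302 0.14247135] [0.44492788 0.28894922 0.13403919]
vase [0.88375342 0.05022245 1.04365791] [ 0.87189954 -0.03392919  0.17024234]
```

View pics/crop1.png

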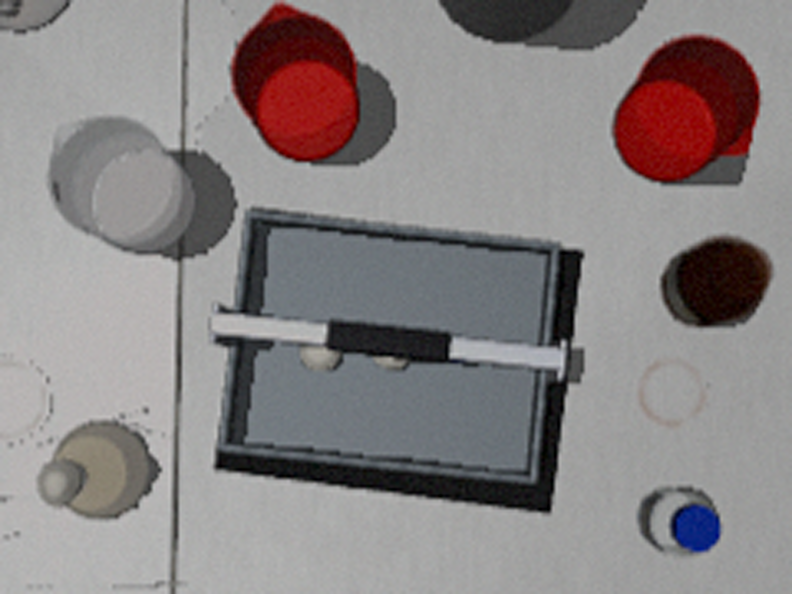

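The crop confirms it: the clear glass beaker at (135,185) stands off the tote's far-left corner, and both red ones are look-alikes. The grip spans (328,320) to (450,360) in the crop, and the parts are mostly hidden under the bar. Next I refine the grip centre and work out the shift.

```bash
cat >> h.py <<'E'
from scipy.spatial.transform import Rotation as R
def togo(p,Rg):
    s=read_state(); T=np.array(s['tcp_rot'])
    print('t',s['t'],'pos',np.round(s['position'],4),'shift mm',np.round(T.T@(np.array(p)-s['position'])*1000,1),'turn',np.round(R.from_matrix(T.T@Rg).as_rotvec(degrees=True),2))
def down(yaw):  # tool y along world yaw(deg), z down
    a=np.radians(yaw); y=np.array([np.cos(a),np.sin(a),0]); z=np.array([0,0,-1.]); return np.stack([np.cross(y,z),y,z],1)
E
python3 - <<'E'
from h import *
f=np.load('top.npy',allow_pickle=True).item(); W=pts(f); z=W[...,2]
m=np.zeros(z.shape,bool); m[200:226,284:334]=1; m&=(z>.125)&(z<.15)&(f['color'].max(2)<70)
p=W[m];print(len(p),np.median(p[:,2]),cv2.minAreaRect(p[:,:2].astype(np.float32)*1000),p.mean(0))
m=np.zeros(z.shape,bool); m[195:230,248:372]=1; m&=(z>.122)&(z<.15); p=W[m]
print(np.polyfit(p[:,1],p[:,0],1))
togo([.547,.063,.23],down(-5.8))
E
```

```text
324 0.14003415535137476 ((546.5638427734375, 63.658470153808594), (87.99990844726562, 20.502662658691406), 84.32398986816406) [0.54640911 0.06386617 0.13992623]
[0.09590473 0.54098731]
t 0.1 pos [0.2218 0.5572 0.2302] shift mm [-485.  -338.9    0.8] turn [-9.00e-02  6.00e-02  7.41e+01]
```

Grip centre is (0.5466, 0.0637) with its top at z 0.140 as expected, size 88 x 20.5 mm against 90 x 22, and yaw about -5.6°. Moving over it now.

```bash
R5='x'; python3 -m jog '[[100,-34,-24,0,0,0,5],[100,-68,-48,0,0,0,10],[100,-102,-71,0,0,0,15],[100,-136,-95,0,0,0,20],[100,-170,-119,0,0,0,26]]'; python3 -c "
from h import *
togo([.5466,.0637,.23],down(-5.6))"
```

```text
t: 0.52
position: [0.3362, 0.3823, 0.2307]
tcp_rot: [[-0.67, 0.742, -0.001], [0.742, 0.67, -0.001], [-0.0, -0.001, -1.0]]
wrist_force: [0.7, 0.2, -0.2]
opening: 0.0854
t 0.5167 pos [0.3362 0.3823 0.2307] shift mm [-377.5  -57.5    0.8] turn [-4.00e-02  3.00e-02  4.77e+01]
```

```bash
python3 -m jog '[[100,-40,-6,0,0,0,5],[100,-80,-12,0,0,0,10],[100,-120,-18,0,0,0,15],[100,-160,-24,0,0,0,20],[100,-200,-30,0,0,0,26]]'; python3 -c "
from h import *
togo([.5466,.0637,.23],down(-5.6))"
```

```text
t: 0.93
position: [0.4488, 0.214, 0.231]
tcp_rot: [[-0.277, 0.961, -0.0], [0.961, 0.277, -0.0], [0.0, -0.0, -1.0]]
wrist_force: [0.2, -0.3, 0.7]
opening: 0.0856
t 0.9333 pos [0.4488 0.214  0.231 ] shift mm [-171.5   52.4    1. ] turn [-2.000e-02  0.000e+00  2.166e+01]
```

```bash
python3 -m jog '[[100,-38,12,0,0,0,5],[100,-76,23,0,0,0,11],[100,-114,35,0,0,0,17],[100,-150,46,0,0,0,21.7],[100,-171.5,52.4,0,0,0,21.7]]'; python3 -m jog '[[100,0,0,0,0,0,0],[100,0,0,0,0,0,0]]' >/dev/null
python3 - <<'E'
from h import *
togo([.5466,.0637,.23],down(-5.6))
s=read_state(); f=grab_frame('wrist'); M=np.array(f['mount']); T=np.eye(4);T[:3,:3]=s['tcp_rot'];T[:3,3]=s['position']
E=T@M; f['attitude']=E[:3,:3]; f['eye']=E[:3,3]; W=pts(f); z=W[...,2]
m=(z>.125)&(z<.15)&(f['color'].max(2)<70)&(abs(W[...,0]-.5466)<.04)&(abs(W[...,1]-.064)<.07)
p=W[m]; print(len(p),np.median(p[:,2]) if len(p) else 0, cv2.minAreaRect(p[:,:2].astype(np.float32)*1000) if len(p) else 0)
cv2.imwrite('pics/w1.png',f['color'][:,:,::-1])
E
```

```text
t: 1.35
position: [0.5478, 0.0625, 0.2303]
tcp_rot: [[0.101, 0.995, -0.001], [0.995, -0.101, -0.001], [-0.001, -0.001, -1.0]]
wrist_force: [0.3, 0.5, -0.0]
opening: 0.0854
t 1.5167 pos [0.5468 0.065  0.2303] shift mm [-1.3 -0.   0.3] turn [-0.11  0.    0.07]
3462 0.14134883129239545 ((545.5813598632812, 64.4032974243164), (89.11544036865234, 22.049726486206055), 84.28272247314453)
```

View pics/w1.png

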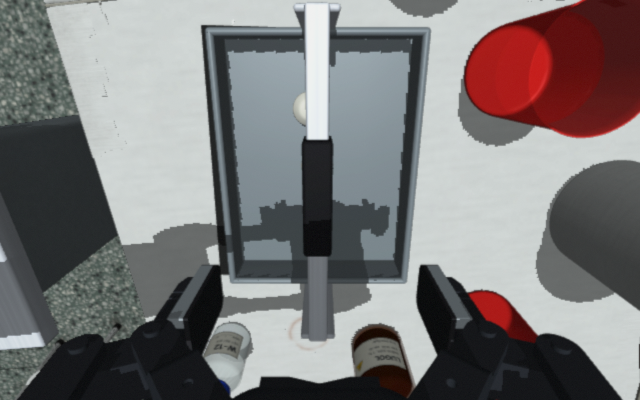

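The wrist view shows the grip at (317,195), spanning rows 138-255 and centred between the fingers; its measured centre (0.5456, 0.0644) agrees with the top view. Descending.

```bash
python3 -m jog '[[100,-0.5,-0.5,30,0,0,0],[100,-0.5,-0.5,60,0,0,0],[100,-0.5,-0.5,90,0,0,0],[100,-0.5,-0.5,115,0,0,0],[100,-0.5,-0.5,124,0,0,0]]'; python3 -m jog '[[100,0,0,0,0,0,0],[0,0,0,0,0,0,0],[0,0,0,0,0,0,0],[0,0,0,0,0,0,0],[0,0,0,0,0,0,0]]';python3 -m jog '[[0,0,0,0,0,0,0],[0,0,0,0,0,0,0],[0,0,0,0,0,0,0],[0,0,0,0,0,0,0]]'
```

```text
t: 1.98
position: [0.5433, 0.067, 0.1026]
tcp_rot: [[0.092, 0.996, -0.007], [0.996, -0.092, -0.0], [-0.001, -0.007, -1.0]]
wrist_force: [0.3, 0.7, -0.2]
opening: 0.0856
t: 2.4
position: [0.547, 0.0657, 0.1094]
tcp_rot: [[0.094, 0.996, 0.003], [0.996, -0.094, 0.0], [0.001, 0.003, -1.0]]
wrist_force: [0.1, 0.9, 0.5]
opening: 0.0387
t: 2.73
position: [0.5467, 0.0656, 0.1086]
tcp_rot: [[0.094, 0.996, 0.002], [0.996, -0.094, 0.0], [0.0, 0.002, -1.0]]
wrist_force: [-0.6, -0.1, 6.5]
opening: 0.0209
```

The grip is held at an opening of 20.9 mm. Lifting.

```bash
python3 -m jog '[[0,0,0,-3,0,0,0],[0,0,0,-9,0,0,0],[0,0,0,-18,0,0,0],[0,0,0,-29,0,0,0],[0,0,0,-40,0,0,0]]'; python3 -m jog '[[0,0,0,-13,0,0,0],[0,0,0,-27,0,0,0],[0,0,0,-42,0,0,0],[0,0,0,-57,0,0,0],[0,0,0,-72,0,0,0]]';python3 -m jog '[[0,0,0,-15,0,0,0],[0,0,0,-30,0,0,0],[0,0,0,-44,0,0,0],[0,0,0,-54,0,0,0],[0,0,0,-60,0,0,0]]';python3 -m jog '[[0,0,0,0,0,0,0],[0,0,0,0,0,0,0],[0,0,0,0,0,0,0]]'
python3 - <<'E'
from h import *
f=grab_frame('scene'); cv2.imwrite('pics/s2.png',cv2.resize(f['color'][80:320,130:470,::-1],None,fx=2.3,fy=2.3))
s=read_state(); T=np.array(s['tcp_rot'])
yt=T[:,0].copy() # tote y ~ tool x
a=np.radians(-5.5); X=np.array([np.cos(a),np.sin(a),0]);Y=np.array([-np.sin(a),np.cos(a),0])
d=.69*X+.725*Y; d/=np.linalg.norm(d); ax=np.cross([0,0,1],d)
print('tilt axis in tool',T.T@ax,'d in tool',T.T@d,'pos',s['position'])
E
```

```text
t: 3.15
position: [0.5459, 0.0655, 0.148]
tcp_rot: [[0.094, 0.996, -0.001], [0.996, -0.094, -0.0], [-0.0, -0.001, -1.0]]
wrist_force: [0.1, -0.3, -4.1]
opening: 0.0212
t: 3.57
position: [0.5462, 0.0656, 0.2215]
tcp_rot: [[0.094, 0.996, 0.001], [0.996, -0.094, 0.0], [0.0, 0.001, -1.0]]
wrist_force: [0.4, 0.4, -4.1]
opening: 0.021
t: 3.98
position: [0.5464, 0.0656, 0.2821]
tcp_rot: [[0.094, 0.996, 0.003], [0.996, -0.094, 0.0], [0.0, 0.003, -1.0]]
wrist_force: [0.7, 1.2, -3.4]
opening: 0.0213
t: 4.23
position: [0.5459, 0.0656, 0.2782]
tcp_rot: [[0.094, 0.996, -0.002], [0.996, -0.094, -0.0], [-0.0, -0.002, -1.0]]
wrist_force: [-0.8, 0.5, -4.2]
opening: 0.0211
tilt axis in tool [ 0.69063327 -0.72320405  0.00126504] d in tool [ 0.72320508  0.69063133 -0.00166876] pos [0.54584028 0.065543   0.27801077]
```

View pics/s2.png

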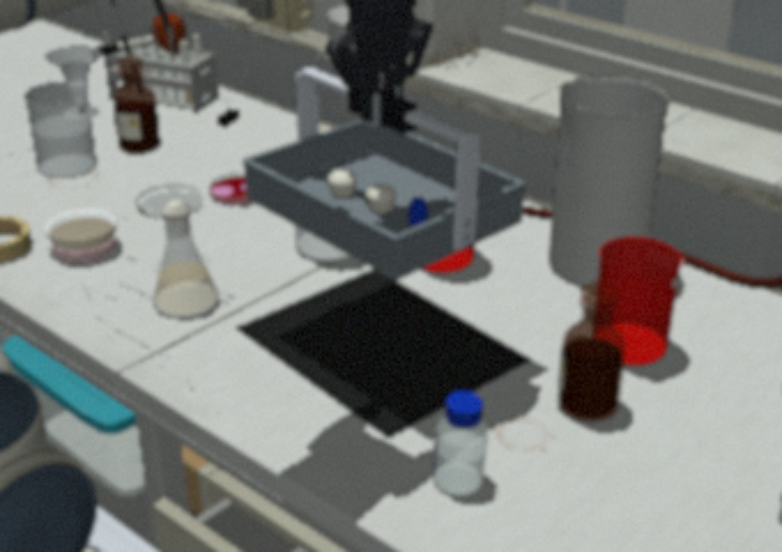

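Lifted level; the stoppers at (341,182) and (380,198) and the cap at (418,210) are still upright inside. Tilting gradually toward the far-left corner.

```bash
python3 -m jog '[[0,0.7,0.7,0,0.7,-0.7,0],[0,1.8,1.7,0,1.7,-1.8,0],[0,3.2,3.1,0,3.1,-3.3,0],[0,4.7,4.5,0,4.5,-4.7,0],[0,6.1,5.9,0,5.9,-6.1,0]]'; python3 -m jog '[[0,0.7,0.7,-0.2,0.7,-0.7,0],[0,1.4,1.3,-0.4,1.4,-1.4,0],[0,2.1,2,-0.6,2.1,-2.2,0],[0,2.8,2.7,-0.8,2.8,-2.9,0],[0,3.5,3.4,-1,3.5,-3.6,0]]';python3 -m jog '[[0,0.7,0.7,-0.2,0.7,-0.7,0],[0,1.4,1.3,-0.4,1.4,-1.4,0],[0,2.1,2,-0.7,2.1,-2.2,0],[0,2.8,2.7,-1,2.8,-2.9,0],[0,3.5,3.4,-1.3,3.5,-3.6,0]]'
python3 - <<'E'
from h import *
f=grab_frame('scene'); cv2.imwrite('pics/s3.png',cv2.resize(f['color'][80:320,130:470,::-1],None,fx=2.3,fy=2.3))
T=np.array(read_state()['tcp_rot']);print(np.degrees(np.arccos(-T[2,2])))
E
```

```text
t: 4.7
position: [0.5528, 0.0715, 0.2789]
tcp_rot: [[0.088, 0.99, -0.115], [0.99, -0.099, -0.098], [-0.108, -0.105, -0.989]]
wrist_force: [-0.6, -0.7, -4.4]
opening: 0.0213
t: 5.12
position: [0.5564, 0.0743, 0.2797]
tcp_rot: [[0.079, 0.981, -0.178], [0.982, -0.107, -0.153], [-0.169, -0.163, -0.972]]
wrist_force: [0.4, 0.7, -4.1]
opening: 0.0211
t: 5.53
position: [0.5603, 0.0777, 0.2797]
tcp_rot: [[0.066, 0.968, -0.243], [0.971, -0.118, -0.207], [-0.229, -0.222, -0.948]]
wrist_force: [0.5, -0.2, -4.7]
opening: 0.0211
18.70759023332403
```

View pics/s3.png

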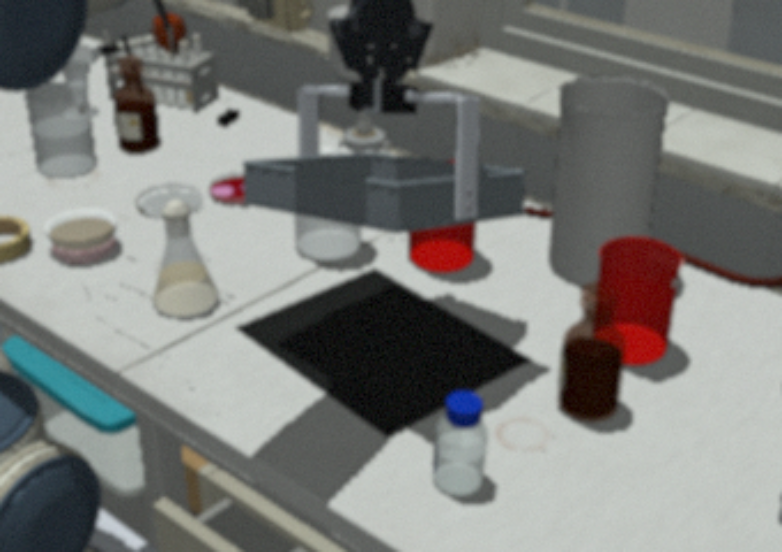

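The tote is tilting with the hand, but its interior is now hidden from the scene camera, so the wrist and top cameras must check the parts. Continuing to about 28°.

```bash
python3 -m jog '[[0,0.6,0.6,-0.3,0.7,-0.7,0],[0,1.2,1.2,-0.6,1.4,-1.4,0],[0,1.9,1.8,-0.8,2.1,-2.2,0],[0,2.6,2.5,-1.1,2.8,-2.9,0],[0,3.2,3.1,-1.5,3.5,-3.6,0]]'; python3 -m jog '[[0,0.6,0.6,-0.3,0.7,-0.7,0],[0,1.2,1.2,-0.6,1.4,-1.4,0],[0,1.9,1.8,-0.9,2.1,-2.2,0],[0,2.4,2.4,-1.2,2.8,-2.9,0],[0,2.4,2.4,-1.2,2.8,-2.9,0]]';python3 -m jog '[[0,0,0,0,0,0,0],[0,0,0,0,0,0,0],[0,0,0,0,0,0,0],[0,0,0,0,0,0,0],[0,0,0,0,0,0,0]]'
python3 - <<'E'
from h import *
s=read_state()
w=grab_frame('wrist');f=grab_frame('top')
np.save('w4.npy',w,allow_pickle=True); np.save('t4.npy',f,allow_pickle=True)
T=np.array(s['tcp_rot']);print(np.degrees(np.arccos(-T[2,2])),s['joint_positions'],s['t'])
a=cv2.resize(w['color'],(800,500))[:300]; b=cv2.resize(f['color'][130:270,200:420],None,fx=2.1,fy=2.1)
im=np.zeros((600,800,3),np.uint8); im[:300]=a; im[300:300+b.shape[0],:b.shape[1]]=b
cv2.imwrite('pics/wt4.png',im[:,:,::-1])
E
```

```text
t: 6.0
position: [0.5639, 0.0807, 0.2796]
tcp_rot: [[0.048, 0.951, -0.305], [0.956, -0.132, -0.26], [-0.288, -0.279, -0.916]]
wrist_force: [0.8, 0.0, -4.3]
opening: 0.0213
t: 6.42
position: [0.5668, 0.0833, 0.2784]
tcp_rot: [[0.031, 0.935, -0.354], [0.942, -0.145, -0.302], [-0.334, -0.324, -0.885]]
wrist_force: [-0.5, 0.6, -4.0]
opening: 0.0213
t: 6.83
position: [0.5665, 0.0828, 0.2798]
tcp_rot: [[0.033, 0.936, -0.352], [0.943, -0.146, -0.3], [-0.332, -0.322, -0.887]]
wrist_force: [-0.4, -0.7, -5.4]
opening: 0.021
27.545539457042743 [ 0.21558638  0.41223504  0.83932912 -0.2965668   2.29886603  0.15793449] 6.8333
```

View pics/wt4.png

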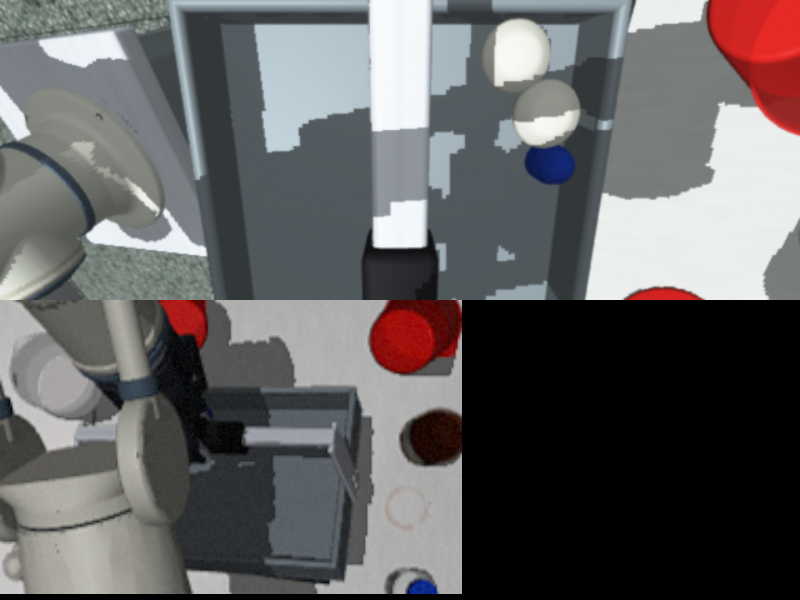

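The wrist view shows the parts gathered toward the far-left corner: stoppers at (518,52) and (546,112), cap at (550,165). I measure them, and the tote's true tilt, in the tote's frame.

```bash
cat >> h.py <<'E'
def check():
    s=read_state(); f=grab_frame('wrist'); M=np.array(f['mount']); T=np.eye(4);T[:3,:3]=s['tcp_rot'];T[:3,3]=s['position']
    f['attitude']=(T@M)[:3,:3]; f['eye']=(T@M)[:3,3]; W=pts(f); Pt=(W-s['position'])@np.array(s['tcp_rot']) # tool coords
    c=f['color'].astype(int); h=cv2.cvtColor(f['color'],cv2.COLOR_RGB2HSV)
    ok=f['z_map']>0
    # floor points: tool z ~ +0.10 below TCP, left half
    fl=ok&(abs(Pt[...,1])<.085)&(Pt[...,0]>.0)&(Pt[...,0]<.115)&(Pt[...,2]>.06)&(Pt[...,2]<.14)&(abs(Pt[...,1])>.02)
    q=Pt[fl]
    for _ in range(8):
        A=np.c_[q[:,:2],np.ones(len(q))]; k=np.linalg.lstsq(A,q[:,2],rcond=None)[0]; r=q[:,2]-A@k
        q=q[(r>-max(.003,r.std()*1.2))&(r<max(.003,r.std()*1.5))]
    n=np.array([k[0],k[1],-1.]); n/=np.linalg.norm(n)  # up normal in tool
    print('floor in tool: n',np.round(n,3),'off',k[2],'N',len(q)); 
    nw=np.array(s['tcp_rot'])@n; print('tote tilt',np.degrees(np.arccos(nw[2])),'dir world',np.round(np.degrees(np.arctan2(nw[1],nw[0])),1))
    # tote axes in tool: x ~ tool y, y ~ tool x
    x=np.array([0,1.,0]); x-=n*(x@n); x/=np.linalg.norm(x); y=np.cross(n,x)
    # origin of floor: below grip centre (grip centre ~ tool z -.019+e): floor is 118 below grip
    far=ok&(abs(Pt[...,2])<.2)
    L=np.stack([Pt@x,Pt@y,(Pt-[0,0,k[2]])@n],-1)  # height above floor
    in_=ok&(L[...,2]>.012)&(L[...,2]<.04)&(abs(L[...,0])<.1)&(abs(L[...,1])<.15)
    rim=ok&(abs(L[...,2]-.042)<.003)&(abs(L[...,0])<.13)&(abs(L[...,1])<.16)
    print('rim x',np.percentile(L[rim][:,0],[1,99]),'y max',np.percentile(L[rim][:,1],99))
    blue=in_&(c[...,2]>1.5*c[...,0]+20)&(h[...,1]>120); cream=in_&(h[...,0]<45)&(c[...,0]>c[...,2]+4)&(c[...,0]>70)
    for nm,m in(('blue',blue),('cream',cream)):
        nn,lab,st,ce=cv2.connectedComponentsWithStats(m.astype(np.uint8))
        for i in range(1,nn):
            if st[i,4]>60:
                p=L[lab==i]; print(nm,st[i],'x',np.percentile(p[:,0],[2,98]).round(3),'y',np.percentile(p[:,1],[2,98]).round(3),'h',np.percentile(p[:,2],98).round(3))
    return f
E
python3 -c "
from h import *
check();print(read_state()['position'])"
```

```text
floor in tool: n [-0.002  0.    -1.   ] off 0.10029708311464278 N 26795
tote tilt 27.480968517251622 dir world 40.3
rim x [-0.09562986  0.09588294] y max 0.12126400572848522
blue [424 116  36  31 864] x [0.071 0.087] y [0.042 0.059] h 0.031
cream [ 386   16   78  100 2638] x [0.044 0.087] y [0.062 0.116] h 0.026
[0.56648272 0.08284495 0.2795964 ]
```

The tote is rigid in the grip and tilted 27.5° toward world azimuth 40°, which is its far-left diagonal. The parts are touching near the corner; I hold and re-measure to see whether they have come to rest.

```bash
for i in 1 2; do python3 -m jog '[[0,0,0,0,0,0,0],[0,0,0,0,0,0,0],[0,0,0,0,0,0,0],[0,0,0,0,0,0,0],[0,0,0,0,0,0,0]]' |tail -2; done
python3 - <<'E'
from h import *
f=check(); cv2.imwrite('pics/w5.png',cv2.resize(f['color'][0:150,340:540,::-1],None,fx=4,fy=4,interpolation=cv2.INTER_CUBIC))
E
```

```text
wrist_force: [-0.3, 1.1, -4.7]
opening: 0.0212
wrist_force: [-0.3, -0.4, -4.4]
opening: 0.0208
floor in tool: n [-0.002  0.    -1.   ] off 0.1002723633426115 N 26804
tote tilt 27.52638587740442 dir world 40.3
rim x [-0.09554376  0.09585887] y max 0.12130482410026407
blue [424 116  36  31 865] x [0.071 0.087] y [0.042 0.059] h 0.031
cream [ 386   16   54   56 1165] x [0.042 0.071] y [0.09  0.117] h 0.026
cream [ 411   64   53   52 1461] x [0.059 0.088] y [0.062 0.09 ] h 0.026
```

View pics/w5.png

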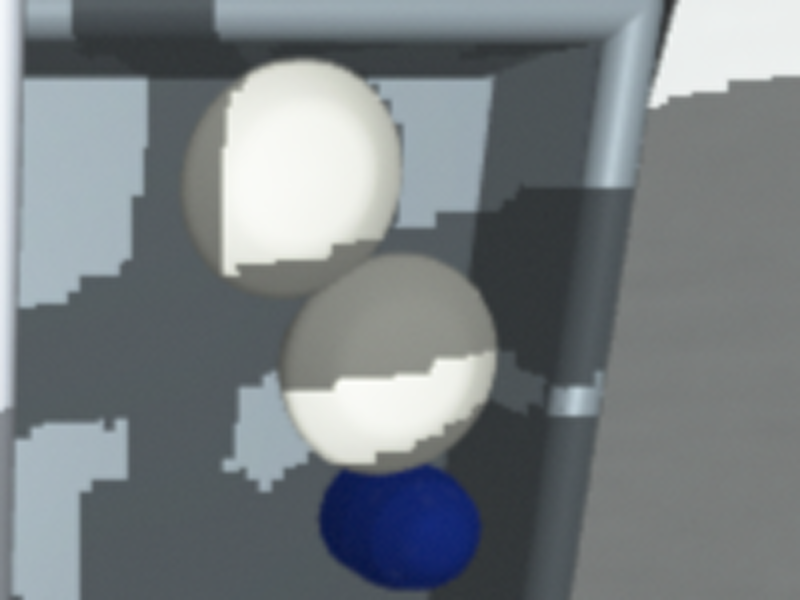

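At rest, but wedged: the upper stopper sits at tote (57,104) and the lower one at (74,76), with the cap at (79,50), so the corner itself is empty. A short rock toward the left wall should drop the lower stopper and the cap into the corner, and then I restore the diagonal tilt.

Run:
```python
from h import *
A=R.from_rotvec([19.2,-20.1,0],degrees=True);B=R.from_rotvec([4,-27,0],degrees=True)
print((A.inv()*B).as_rotvec(degrees=True),(B.inv()*A).as_rotvec(degrees=True))
```

```text
[-14.68015895  -6.64395686   3.76227018] [14.68015895  6.64395686 -3.76227018]
```

```bash
python3 -m jog '[[0,0,0,0,-2,-0.9,0.5],[0,0,0,0,-5,-2.3,1.3],[0,0,0,0,-9,-4.1,2.3],[0,0,0,0,-13,-5.9,3.3],[0,0,0,0,-14.7,-6.6,3.8]]'; for i in 1 2; do python3 -m jog '[[0,0,0,0,0,0,0],[0,0,0,0,0,0,0],[0,0,0,0,0,0,0],[0,0,0,0,0,0,0],[0,0,0,0,0,0,0]]' |tail -2; done; python3 -c "
from h import *
check()"
```

```text
t: 8.28
position: [0.5659, 0.0837, 0.2801]
tcp_rot: [[0.069, 0.992, -0.105], [0.891, -0.109, -0.441], [-0.449, -0.063, -0.891]]
wrist_force: [-0.3, -0.6, -3.6]
opening: 0.0209
wrist_force: [0.3, 0.4, -3.8]
opening: 0.0211
wrist_force: [0.3, 0.1, -5.0]
opening: 0.0208
floor in tool: n [-0.003  0.001 -1.   ] off 0.10039383785382221 N 26923
tote tilt 26.81955943898441 dir world 75.9
rim x [-0.09526863  0.09620423] y max 0.12106380534544924
blue [424 116  36  31 864] x [0.071 0.088] y [0.042 0.059] h 0.031
cream [ 386   16   53   51 1553] x [0.043 0.07 ] y [0.093 0.116] h 0.026
cream [ 411   64   53   51 1502] x [0.06  0.088] y [0.064 0.09 ] h 0.026
```

The parts stay wedged even so, held by silicone friction. They are touching, 38, 48 and 72 mm from the inner corner, tighter than a row along the wall would be. I restore the diagonal tilt and check.

```bash
python3 -m jog '[[0,0,0,0,2,0.9,-0.5],[0,0,0,0,5,2.3,-1.3],[0,0,0,0,9,4.1,-2.3],[0,0,0,0,13,5.9,-3.3],[0,0,0,0,14.7,6.6,-3.8]]'; for i in 1 2; do python3 -m jog '[[0,0,0,0,0,0,0],[0,0,0,0,0,0,0],[0,0,0,0,0,0,0],[0,0,0,0,0,0,0],[0,0,0,0,0,0,0]]' ; done
python3 - <<'E'
from h import *
w=check(); f=grab_frame('scene')
im=np.zeros((600,800,3),np.uint8); im[:250,:400]=cv2.resize(w['color'],(400,250)); im[250:]=cv2.resize(f['color'][80:283,150:614],(800,350))
cv2.imwrite('pics/s6.png',im[:,:,::-1])
E
```

```text
t: 9.58
position: [0.5672, 0.0821, 0.2789]
tcp_rot: [[0.033, 0.934, -0.355], [0.943, -0.147, -0.299], [-0.331, -0.325, -0.886]]
wrist_force: [1.0, -0.0, -5.3]
opening: 0.021
t: 10.0
position: [0.5662, 0.0834, 0.2801]
tcp_rot: [[0.032, 0.936, -0.35], [0.943, -0.145, -0.301], [-0.332, -0.321, -0.887]]
wrist_force: [0.2, -0.1, -4.8]
opening: 0.0208
t: 10.42
position: [0.5665, 0.083, 0.2794]
tcp_rot: [[0.032, 0.935, -0.352], [0.943, -0.145, -0.301], [-0.332, -0.322, -0.886]]
wrist_force: [0.8, 0.6, -4.4]
opening: 0.0208
floor in tool: n [-0.002  0.    -1.   ] off 0.10027251880910008 N 26793
tote tilt 27.5074593380531 dir world 40.3
rim x [-0.09563866  0.09588024] y max 0.12125113086222385
blue [424 116  36  31 863] x [0.071 0.087] y [0.042 0.059] h 0.031
cream [ 386   15   54   57 1169] x [0.042 0.07 ] y [0.09  0.117] h 0.025
cream [ 411   63   53   53 1454] x [0.059 0.087] y [0.062 0.09 ] h 0.026
```

View pics/s6.png

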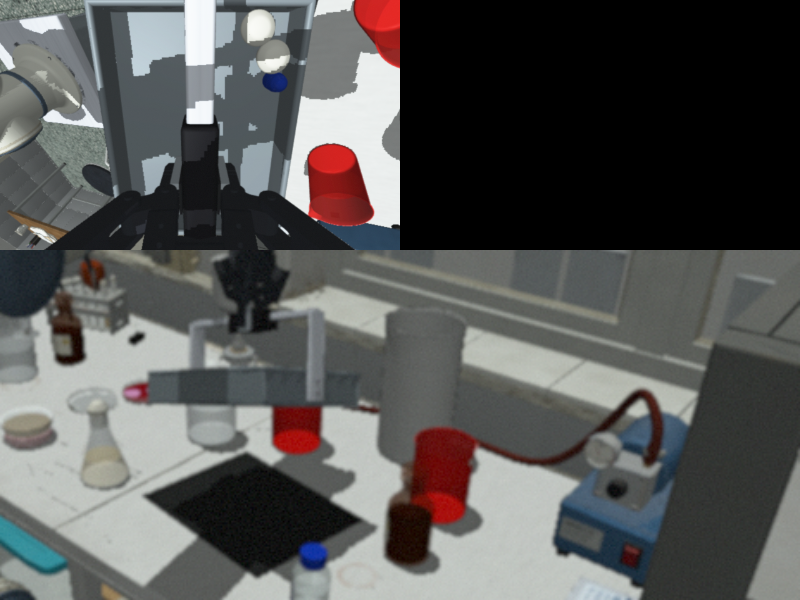

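The final picture shows the tote held above the mat, with all three parts inside at (258,28), (273,57) and (275,82). The beaker, red look-alikes, amber bottle, sample and flask are all still standing. Handing in.

```bash
python3 -c "
from station import *
print(hand_in())"
```

```text
the job is handed in; nothing more can be done
None
```

I lifted the tote by its black grip and tilted it toward the far-left corner, the one nearest the clear glass beaker. It was handed in at about 10.5 s, held still at 27.5° above its mat.

**Parts:** both stoppers and the cap are inside, at rest and touching each other. Their centres are about 38, 48 and 70 mm from the inner corner.

**Not perfect:** the two stoppers wedged against the left and far walls, so the very tip of the corner is empty. One rocking move toward the left wall did not free them, and I then restored the diagonal tilt.

**Last checks:** the grip held without slipping, at an opening of about 21 mm. Wrist force readings stayed under 7 N. The last picture shows nothing spilled and the beaker, bottles and flask all standing. Apart from the wedge, no check failed or disagreed.

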